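# Gauge two mailing cartons under a height-limit bridge bar

### The arm

A 6-joint arm with a two-finger parallel gripper is mounted at the origin on the work surface; the furniture and walls round the work are solid. World frame = base frame: x ahead of the robot, y to its left, z up, the work surface at z = 0. Lengths are in mm, angles in rad, forces in N, time in s.
With the tool pointing down it reaches from about 300 to 750 mm from the base axis. Payload 8.5 kg.
Tool frame: the origin (TCP) lies midway between the tips of the shut fingers; the grasp point (between the pads) lies 19 mm behind it; z points along the fingers, y is the line along which they close (so a half turn about z gives the same grasp; the last joint's range is limited). The gripper opens to 88 mm and grips with 3 to 60 N. Pads are 18 mm wide; open, the fingers measure 123 mm over their backs; the gripper's body (75 mm by 187 mm) begins 45 mm behind the grasp point.
Start: joints at [-1.466, 0.381, 1.297, -0, 1.464, -0.215], TCP at [172.901, -522.097, 238.748] pointing down, gripper open.
Joint ranges: [-3.11, 3.11], [-0.89, 2.33], [0.22, 2.48], [-1.42, 4.56], [0.17, 2.85], [-2.88, 2.88]. Speed limits (rad/s): [2.39, 2.39, 3.14, 3.14, 3.14, 3.14].

### API

Orientations are given as a 3x3 rotation matrix whose columns are the frame's x, y, z axes.
In Python, from station import state, eyes, ctrl, models gives the robot as it stands. The module is installed in compiled form; this text tells all that it offers.
- The arm moves only by the tool drive_tool, never from a script. Its argument "series" is a list of rows, each a list of 4 numbers: the shift along the tool's x, y, z as a fraction of full scale, then the turn about the tool's z as a fraction of full scale. A call has 1 to 20 rows; each row is the pose to reach, as a shift and turn from the pose commanded when the call began, along the tool's axes at that moment; what a row does not reach only later rows make up. Full scale, the value 1, is 12 cm for a shift and 45 degrees for a turn. A row lasts 1/12 s, in which the tool goes at most 41.7 mm and 7.16 degrees, less where a joint would pass 70% of its speed; a pose out of reach is approached as far as the arm can. A call with a number of a shift or a turn outside -1 to 1 is refused whole. A call with a gripper value outside its range is refused whole. "claw" is the closure in counts, from 0 (fully open) to 255 (shut), set as the call begins (left out, the last holds). The fingers move at their own pace and stop on an object; "force" is the grip in N (left out, the last holds). Time passes only in rows, so rows that repeat a pose let the fingers close. It gives the time, the measured TCP pose, the force, the opening and the grip force at its end, in the units of the state.
- state(): the state, without advancing time (a new reading comes with each control period).
- eyes.read_camera(name): name is "side" or "top" or "wrist"; returns a dict with "pixels" (384x512x3 uint8, blue, green, red), "intrinsics" (3x3 intrinsics, pixels), "distortion" ([k1, k2, p1, p2, k3] as OpenCV has them; the pictures are not rectified), "origin" and "rotation" of the camera in the world. Camera axes: x right, y down, z forward; pixel columns grow to the right and rows downward; lengths in mm; the calibration is good to about 2 mm. A picture is of the moment at which its call begins. There is no depth.
- ctrl.hand_in(): hands the job in; it is judged then, once.
Trained networks look in a picture, given as the dict that the camera call returned (one of the last four; its "shot" number tells which), for a name from the list of things; names that differ only in an ending like _2 or _b are one class to them, and where a whole thing is asked for, a point or a joint stands for the part that bears it (a point fixed in the world has none). Each returns a list of dicts, best first, with "confidence" (0 to 1); they miss things now and then, are a little off and sometimes report something else, mostly with a low value. They report only what shows in the picture. A call takes as long as a camera call.
- models.boxes_of(picture, query): "location" ([column, row] in pixels, amid what is visible of it).
- models.silhouettes(picture, query): "region" (384x512 bool, what is visible of it) and "location" ([column, row] in pixels, amid what is visible of it).
The state is a dict: "t": time; "qpos": joint angles; "qvel": joint speeds; "joint_efforts": joint torques, N m; "ee_pos": TCP position; "eef_rot": TCP orientation; "wrist_force": force on the tool from outside, world axes, zero at the start; "wrist_torque": the same for the moment, N m; "finger_gap": opening from 0.0 (shut) to 1.0 (fully open); "finger_force": force on a finger pad.
Only numpy, scipy, OpenCV 4.12 (cv2) and the standard library are available. Lean on these libraries where they do the work, as an engineer would, in place of code of your own. Each camera call takes 0.05 s, during which the arm holds its last target. There are 200 camera calls.

### The job

One of the two small mailing cartons has been packed too tall for posting. Find out which by sliding a carton gently along the lane of the height gauge under its yellow bar: do not force it against the bar or ram the back stop. Leave the carton that clears pushed fully home against the back stop, under the bar, set the too-tall one down flat in the blue tray for repacking, and leave the mug and the marker pen alone.

Things in the scene. Friction and masses are not known exactly. Their poses are not given: they have to be found in the camera images.
- gauge: fixed height gauge: dark steel base plate 188 x 86 mm, top (lane floor) at z = 6 mm. Origin on the table under the lane's centre line; +x is the push direction, z up. Two aluminium guide rails, 6 mm thick, tops at z = 20 mm, leave a lane 58 mm wide (y = -29 to 29 mm) from x = -77 mm to the back stop at x = 66 mm; they flare outwards from x = -77 to -97 mm (open entry end)
- bridge_bar: fixed yellow bar across the lane on two aluminium posts, 20 mm long in the push direction (gauge x = 14 to 34 mm), underside 42 mm above the lane floor, top at gauge z = 58 mm, screw heads to 62 mm; posts beside the lane, 86 mm over their outer sides. Origin on the lane floor under the bar's centre (gauge x = 24 mm), axes as the gauge
- back_stop: fixed black block across the lane's end, 70 mm wide, 14 mm thick, top at gauge z = 30 mm; origin on the lane floor in the middle of the face that the carton meets (gauge x = 66 mm), axes as the gauge. A carton is home when its leading end touches this face; its rear end is then 32 to 46 mm short of the bar, so that fingers can push it all the way. A carton slides along the lane with less than 5 N
- carton_1: sealed brown mailing carton, tan tape along its top, small label on one long side; 54 mm wide (its y), 0.25 to 0.5 kg, rigid; hand-folded: its length (its x) is anywhere from 84 to 98 mm, its height 40 to 44 mm, neither is known better. Origin at the centre of its underside, z up. One of the two clears the gauge and the other does not; find out by trying. Either end may go first
- carton_2: sealed brown mailing carton, tan tape along its top, small label on one long side; 54 mm wide (its y), 0.25 to 0.5 kg, rigid; hand-folded: its length (its x) is anywhere from 84 to 98 mm, its height 40 to 44 mm, neither is known better. Origin at the centre of its underside, z up. One of the two clears the gauge and the other does not; find out by trying. Either end may go first
- tray: fixed shallow blue open tray for cartons to be repacked, 140 x 112 mm outside (its x by y), 20 mm high, walls 4 mm; origin at the centre of its underside, inner floor about 4 mm above it
- mug: grey and white mug, 82 mm wide, 97 mm tall, near the tray; origin at the centre of its underside; bystander
- marker: white marker pen with black cap lying on the table, 135 x 17 mm, along its y; origin at its middle; bystander

How it is judged:
By the outcome, as a careful person would: the job done as asked, in the order asked, and still so for the second after the job is handed in, with the robot touching nothing.
It also fails if it takes over 64 s, if anything falls off the work surface, if the arm or the gripper's body presses on something with over 40 N, if the wrist force passes 120 N, or if a joint passes its speed limit or range.

## Working session

There is one attempt and no reset: what is moved stays moved. The work goes in short steps, Python scripts to look and compute and a tool call to move; the robot and the scene stay as the last step left them, time stands still between calls to the robot, and variables do not carry over. Pictures are saved under pics/ and viewed, at most 10 in all, crops included, and the job is handed in when it is done.

Besides the shell and the picture viewer there is one more tool, called after "Request:" by a JSON object that holds its "name" and its "arguments". drive_tool: Moves the arm, as the interface text tells. Its arguments: {"type":"object","properties":{"series":{"type":"array","items":{"type":"array","items":{"type":"number","minimum":-1,"maximum":1}}},"claw":{"type":"number"},"force":{"type":"number"}},"required":["series"]}

```bash
mkdir -p pics; cat > h.py <<'E'
import numpy as np, cv2
from station import state, eyes, ctrl, models
def ray(p,uv):
    u=cv2.undistortPoints(np.array([[uv]],float),np.array(p["intrinsics"]),np.array(p["distortion"]))[0,0]
    return np.array(p["origin"]),np.array(p["rotation"])@np.array([u[0],u[1],1])
def at(p,uv,z):
    o,d=ray(p,uv); return (o+d*(z-o[2])/d[2])
def region(p,r,z):
    "undistort silhouette contour to plane z: min area rect"
    c=max(cv2.findContours(r.astype(np.uint8),0,1)[0],key=cv2.contourArea)[:,0,:]
    w=np.array([at(p,q,z)[:2] for q in c],np.float32)
    return cv2.minAreaRect(w)
E
cat > a.py <<'E'
from h import *
s=state(); print(s["t"],np.round(s["ee_pos"],1),np.round(s["eef_rot"],2).tolist(),s["wrist_force"])
ims=[]
for n in["top","side"]:
    p=eyes.read_camera(n); ims.append(p["pixels"]); print(n,np.round(p["origin"]),np.round(p["rotation"],2).tolist())
    for q,z in [("gauge",6),("bridge_bar",58),("back_stop",30),("carton_1",42),("tray",20),("mug",97),("marker",8)]:
        for m in models.silhouettes(p,q)[:3]:
            if m["confidence"]<.3: continue
            r=region(p,m["region"],z)
            print(q,round(m["confidence"],2),np.round(m["location"]),"c",np.round(r[0]),"sz",np.round(r[1]),"ang",round(r[2],1), m["region"].sum())
    cv2.imwrite(f"pics/{n}0.png",p["pixels"])
E
python3 a.py
```

```text
0.0 [ 172.9 -521.8  238.2] [[0.95, 0.31, -0.0], [0.31, -0.95, 0.0], [0.0, -0.0, -1.0]] [-0.27944901 -0.68514379 -0.08695924]
top [ 404. -188.  887.] [[0.0, -1.0, 0.09], [-1.0, -0.0, 0.01], [-0.01, -0.09, -1.0]]
gauge 0.8 [273. 158.] c [ 582. -216.] sz [186.  93.] ang 86.5 2350
bridge_bar 0.62 [286. 156.] c [ 574. -246.] sz [20. 88.] ang 86.5 292
back_stop 0.44 [304. 156.] c [ 571. -295.] sz [16. 69.] ang 86.2 177
carton_1 0.93 [226. 211.] c [ 447. -105.] sz [90. 53.] ang 79.0 797
carton_1 0.83 [154. 210.] c [447.  79.] sz [ 56. 106.] ang 5.9 939
tray 0.92 [335. 206.] c [ 442. -377.] sz [141. 112.] ang 88.4 2536
mug 0.94 [368. 161.] c [ 558. -437.] sz [ 88. 107.] ang 72.1 1338
marker 0.52 [284. 228.] c [ 404. -244.] sz [ 15. 135.] ang 89.9 318
side [ 94. 723. 787.] [[-0.92, -0.23, 0.31], [-0.38, 0.56, -0.73], [-0.01, -0.79, -0.61]]
gauge 0.82 [216. 188.] c [ 579. -222.] sz [124. 233.] ang 8.8 1850
bridge_bar 0.7 [228. 169.] c [ 555. -221.] sz [ 68. 121.] ang 76.1 337
carton_1 0.9 [212. 273.] c [436.  99.] sz [ 66. 131.] ang 6.6 1343
carton_1 0.89 [249. 222.] c [435. -81.] sz [122.  79.] ang 78.1 1018
tray 0.68 [287. 166.] c [ 435. -362.] sz [165. 118.] ang 88.9 1345
mug 0.69 [258. 133.] c [ 537. -370.] sz [ 98. 211.] ang 23.6 1016
marker 0.5 [284. 195.] c [ 407. -242.] sz [ 26. 123.] ang 89.5 265
```

```bash
python3 -c "
import cv2
a=cv2.imread('pics/top0.png')[110:270,110:430];cv2.imwrite('pics/top0c.png',cv2.resize(a,(800,400),interpolation=2))"
```

```text
(no output)
```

View pics/top0c.png

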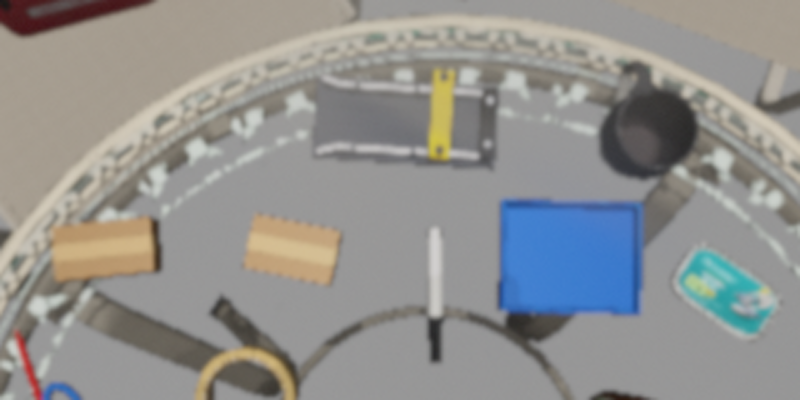

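View pics/side0.png

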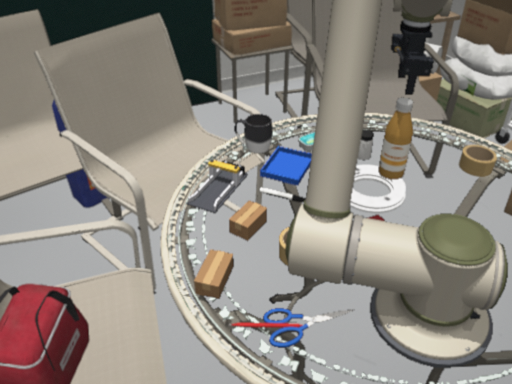

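The side and top views agree. In the top crop, carton A is at (293,250), carton B at (105,250), the gauge at (405,122) with its entry on the left, the bar at (441,115), the tray at (570,257), the mug at (650,130) and the marker at (435,295). The lane pushes along world -y. Next I'll go over carton A.

```bash
cat >> h.py <<'E'
def plan(x,y,z,yaw,s=None,ps=None):
    "print calls of tool-frame units to reach the pose (yaw = world angle of tool y, deg)"
    s=s or state(); P=np.array(s["ee_pos"]); R=np.array(s["eef_rot"])
    a=np.degrees(np.arctan2(R[1,1],R[0,1])); print("at",np.round(P,1),"yaw",round(a,2),"t",round(s["t"],2),"F",np.round(s["wrist_force"],1),"gap",round(s["finger_gap"],3))
    T=np.array([x,y,z],float); n=0
    while n<8:
        r=np.radians(a); ty=np.array([np.cos(r),np.sin(r),0]); tz=np.array([0,0,-1.]); tx=np.cross(ty,tz)
        d=T-P; u=np.array([d@tx,d@ty,d@tz])/120; w=-((yaw-a+180)%360-180)/45
        if np.abs(u).max()<1e-3 and abs(w)<1e-3: break
        u=u/max(1,np.abs(u).max()); w=np.clip(w,-1,1)
        print(" call",np.round(u,3).tolist(),round(w,3), "rows>=",int(np.ceil(max(np.linalg.norm(u)*120/41.7,abs(w)*45/7.16))))
        P=P+120*(u[0]*tx+u[1]*ty+u[2]*tz); a-=45*w; n+=1
E
python3 -c "
from h import *
plan(470,-110,200,-11)"
```

```text
at [ 172.9 -522.1  238.8] yaw -71.67 t 0.8 F [-0.9  0.4 -0.6] gap 1.003
 call [1.0, -0.723, 0.094] -1.0 rows>= 7
 call [1.0, 0.16, 0.077] -0.348 rows>= 3
 call [1.0, 0.462, 0.084] -0.0 rows>= 4
 call [0.803, 0.371, 0.068] -0.0 rows>= 3
```

Request:
{"name": "drive_tool", "arguments": {"series": [[0.15,-0.1,0.02,-0.15],[0.4,-0.28,0.04,-0.4],[0.65,-0.47,0.06,-0.6],[0.85,-0.62,0.08,-0.75],[1,-0.723,0.09,-0.9],[1,-0.723,0.09,-1]]}}

```text
t: 1.3
ee_pos: [261.3, -398.9, 228.1]
eef_rot: [[0.478, 0.878, 0.0], [0.878, -0.478, 0.001], [0.001, -0.0, -1.0]]
wrist_force: [-0.4, -0.2, 0.8]
finger_gap: 1.0
finger_force: 0.0
```

Request:
{"name": "drive_tool", "arguments": {"series": [[0.3,0.05,0.03,-0.12],[0.6,0.1,0.05,-0.25],[1,0.16,0.08,-0.35]]}}

```text
t: 1.55
ee_pos: [330.9, -311.4, 218.9]
eef_rot: [[0.228, 0.974, 0.0], [0.974, -0.228, -0.001], [-0.0, 0.0, -1.0]]
wrist_force: [1.1, -0.7, -0.0]
finger_gap: 1.003
finger_force: 0.0
```

Request:
{"name": "drive_tool", "arguments": {"series": [[0.3,0.14,0.03,0],[0.6,0.28,0.05,0],[1,0.46,0.08,0]]}}

```text
t: 1.8
ee_pos: [406.0, -215.4, 210.1]
eef_rot: [[0.232, 0.973, 0.0], [0.973, -0.232, -0.001], [-0.0, 0.001, -1.0]]
wrist_force: [0.7, -0.7, 0.2]
finger_gap: 1.001
finger_force: 0.0
```

Request:
{"name": "drive_tool", "arguments": {"series": [[0.3,0.14,0.03,0],[0.6,0.28,0.05,0],[0.8,0.37,0.07,0],[0.8,0.37,0.07,0]]}}

```text
t: 2.13
ee_pos: [472.4, -130.2, 201.2]
eef_rot: [[0.227, 0.974, 0.0], [0.974, -0.227, 0.001], [0.001, 0.0, -1.0]]
wrist_force: [-0.7, 0.5, 0.2]
finger_gap: 0.997
finger_force: 0.0
```

```bash
cat > b.py <<'E'
from h import *
import sys
plan(447,-105,200,-11)
p=eyes.read_camera("wrist"); print(np.round(p["origin"]),np.round(p["rotation"],2).tolist())
for q,z in [("carton_1",42),("gauge",6),("bridge_bar",58),("back_stop",30)]:
    for m in models.silhouettes(p,q)[:2]:
        if m["confidence"]<.3: continue
        r=region(p,m["region"],z)
        print(q,round(m["confidence"],2),np.round(m["location"]),"c",np.round(r[0]),"sz",np.round(r[1]),"ang",round(r[2],1))
cv2.imwrite(f"pics/{sys.argv[1]}.png",p["pixels"])
E
python3 b.py w1
```

```text
at [ 472.4 -130.2  201.2] yaw -13.1 t 2.13 F [-0.7  0.5  0.2] gap 0.997
 call [0.156, -0.253, 0.01] -0.047 rows>= 1
[487. -66. 347.] [[0.97, -0.22, -0.06], [-0.23, -0.94, -0.25], [0.0, 0.26, -0.97]]
carton_1 0.92 [193.  18.] c [448.  46.] sz [55. 49.] ang 4.4
carton_1 0.87 [227. 156.] c [ 444. -103.] sz [87. 56.] ang 78.8
gauge 0.77 [344. 187.] c [ 589. -201.] sz [162. 112.] ang 85.8
bridge_bar 0.94 [328. 244.] c [ 533. -227.] sz [14. 35.] ang 3.9
back_stop 0.72 [192.  18.] c [446.  50.] sz [56. 51.] ang 5.5
```

View pics/w1.png

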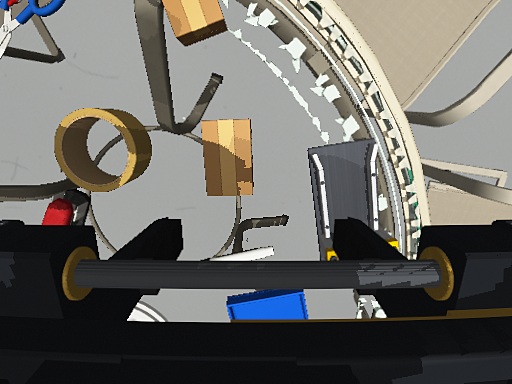

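The wrist view shows carton A at (228,157) with nothing around it, carton B at the top at (195,18), and the lane's entry at (345,170). I'll grasp carton A across its width, slightly towards its +y end, and measure the rails on the way.

```bash
python3 - <<'E'
from h import *
p=eyes.read_camera("wrist"); g=p["pixels"].min(2).astype(int)
for r in range(150,232,8):
    row=g[r,300:400]; c=np.where(row>135)[0]+300
    gs=np.split(c,np.where(np.diff(c)>1)[0]+1) if len(c) else []
    print(r,[(int(k[0]),int(k[-1]),np.round(at(p,(k[0],r),20)[:2],1).tolist(),np.round(at(p,(k[-1],r),20)[:2],1).tolist()) for k in gs if len(k)>1])
plan(448,-92,20,-11)
E
```

```text
150 [(300, 308, [525.7, -120.7], [535.1, -122.9]), (314, 317, [542.2, -124.6], [545.7, -125.4]), (373, 377, [612.2, -141.1], [617.0, -142.2]), (381, 388, [621.8, -143.3], [630.2, -145.3]), (392, 399, [635.1, -146.4], [643.6, -148.4])]
158 [(300, 309, [523.8, -130.2], [534.5, -132.7]), (317, 321, [543.9, -135.0], [548.7, -136.1]), (372, 375, [609.7, -150.5], [613.3, -151.3]), (383, 388, [623.0, -153.6], [629.1, -155.0]), (394, 395, [636.4, -156.8], [637.6, -157.0])]
166 [(300, 310, [521.9, -139.8], [533.8, -142.7]), (320, 324, [545.8, -145.5], [550.5, -146.7]), (372, 376, [608.4, -160.4], [613.3, -161.5]), (378, 379, [615.7, -162.1], [616.9, -162.4]), (386, 393, [625.5, -164.4], [634.1, -166.4]), (397, 399, [639.0, -167.6], [641.5, -168.2])]
174 [(300, 311, [520.0, -149.6], [533.2, -152.8]), (321, 324, [545.2, -155.6], [548.8, -156.5]), (373, 376, [608.3, -170.7], [612.0, -171.5]), (388, 396, [626.8, -175.0], [636.7, -177.4])]
182 [(300, 312, [518.0, -159.6], [532.5, -163.0]), (322, 325, [544.6, -165.9], [548.3, -166.8]), (373, 377, [607.0, -180.8], [612.0, -182.0]), (390, 398, [628.2
[... 665 characters left out ...]
.0], [609.5, -213.9]), (394, 399, [629.9, -218.8], [636.3, -220.4])]
214 [(300, 316, [509.9, -200.9], [529.9, -205.7]), (325, 329, [541.1, -208.4], [546.1, -209.7]), (395, 399, [630.0, -230.1], [635.2, -231.4])]
222 [(300, 317, [507.8, -211.7], [529.2, -216.8]), (376, 379, [604.3, -235.2], [608.2, -236.2]), (396, 399, [630.2, -241.6], [634.2, -242.6])]
230 [(300, 318, [505.6, -222.6], [528.5, -228.2]), (327, 331, [540.0, -231.0], [545.1, -232.2]), (391, 392, [622.6, -251.3], [623.9, -251.7]), (396, 399, [629.2, -253.0], [633.1, -254.0])]
at [ 470.1 -134.6  201.8] yaw -13.46 t 2.43 F [-0.  -0.2  0.9] gap 1.001
 call [0.2, -0.173, 1.0] -0.055 rows>= 3
 call [0.107, -0.084, 0.515] -0.0 rows>= 2
```

Request:
{"name": "drive_tool", "arguments": {"series": [[0.07,-0.06,0.15,-0.03],[0.16,-0.14,0.4,-0.06],[0.24,-0.2,0.6,-0.06],[0.28,-0.24,0.8,-0.06],[0.3,-0.255,0.9,-0.06],[0.305,-0.255,0.95,-0.06],[0.305,-0.255,0.95,-0.06]]}}

```text
t: 3.02
ee_pos: [448.8, -91.5, 87.0]
eef_rot: [[0.186, 0.983, -0.001], [0.983, -0.186, 0.001], [0.0, -0.001, -1.0]]
wrist_force: [0.5, 0.1, -0.2]
finger_gap: 0.998
finger_force: 0.0
```

```bash
python3 -c "
from h import *
plan(448,-92,20,-11)"
```

```text
at [448.8 -91.5  87. ] yaw -10.73 t 3.02 F [ 0.5  0.1 -0.2] gap 0.998
 call [-0.005, -0.006, 0.558] 0.006 rows>= 2
```

Request:
{"name": "drive_tool", "arguments": {"series": [[0,0,0.15,0],[0,0,0.32,0],[0,0,0.45,0],[0,0,0.54,0],[0,0,0.558,0],[0,0,0.558,0]]}}

```text
t: 3.52
ee_pos: [449.6, -91.7, 21.0]
eef_rot: [[0.186, 0.983, 0.0], [0.983, -0.186, -0.0], [-0.0, 0.0, -1.0]]
wrist_force: [-0.7, -0.4, 0.5]
finger_gap: 0.997
finger_force: 0.0
```

Request:
{"name": "drive_tool", "arguments": {"series": [[0,0,0,0],[0,0,0,0],[0,0,0,0],[0,0,0,0],[0,0,0,0],[0,0,0,0],[0,0,0,0],[0,0,0,0]], "claw": 255, "force": 25}}

```text
t: 4.18
ee_pos: [448.5, -90.7, 20.9]
eef_rot: [[0.185, 0.983, -0.002], [0.983, -0.185, 0.001], [0.0, -0.002, -1.0]]
wrist_force: [-4.5, 0.0, 6.3]
finger_gap: 0.61
finger_force: 24.9
```

Request:
{"name": "drive_tool", "arguments": {"series": [[0,0,-0.06,0],[0,0,-0.2,0],[0,0,-0.38,0],[0,0,-0.5,0],[0,0,-0.55,0],[0,0,-0.55,0]]}}

```text
t: 4.68
ee_pos: [449.8, -91.2, 87.8]
eef_rot: [[0.185, 0.983, 0.003], [0.983, -0.185, -0.001], [-0.001, 0.003, -1.0]]
wrist_force: [-0.1, -0.1, -3.8]
finger_gap: 0.611
finger_force: 24.9
```

```bash
python3 -c "
from h import *
plan(579.3,-148,82,-3.3)"
```

```text
at [449.8 -91.2  87.8] yaw -10.66 t 4.68 F [-0.1 -0.1 -3.8] gap 0.611
 call [-0.231, 1.0, 0.042] -0.164 rows>= 3
 call [-0.053, 0.143, 0.006] -0.0 rows>= 1
```

Request:
{"name": "drive_tool", "arguments": {"series": [[-0.03,0.1,0,-0.03],[-0.08,0.3,0.01,-0.07],[-0.13,0.55,0.02,-0.1],[-0.18,0.78,0.03,-0.14],[-0.21,0.93,0.04,-0.164],[-0.23,1,0.04,-0.164]]}}

```text
t: 5.18
ee_pos: [563.6, -141.1, 80.1]
eef_rot: [[0.057, 0.998, -0.001], [0.998, -0.057, 0.0], [0.0, -0.001, -1.0]]
wrist_force: [-0.7, -0.1, -2.9]
finger_gap: 0.614
finger_force: 24.9
```

Request:
{"name": "drive_tool", "arguments": {"series": [[-0.03,0.08,0,0],[-0.053,0.143,0.01,0],[-0.053,0.143,0.01,0],[-0.053,0.143,0.01,0]]}}

```text
t: 5.52
ee_pos: [578.4, -147.5, 79.7]
eef_rot: [[0.057, 0.998, -0.002], [0.998, -0.057, 0.001], [0.001, -0.002, -1.0]]
wrist_force: [0.2, -0.2, -3.3]
finger_gap: 0.611
finger_force: 24.9
```

```bash
cat > c.py <<'E'
from h import *
import sys
plan(579.3,-148,26.5,-3.3)
p=eyes.read_camera("wrist")
q=eyes.read_camera("top")
for m in models.silhouettes(q,"carton_1")[:2]: print(m["confidence"],region(q,m["region"],105))
a=cv2.resize(q["pixels"][120:230,200:340],(700,550),interpolation=2)
b=p["pixels"][:,60:]
cv2.imwrite(f"pics/{sys.argv[1]}.png",np.hstack([cv2.resize(b,(400,340)),cv2.resize(a,(400,340))]))
E
python3 c.py g1
```

```text
at [ 578.4 -147.5   79.7] yaw -3.29 t 5.52 F [ 0.2 -0.2 -3.3] gap 0.611
 call [-0.004, 0.008, 0.443] 0.0 rows>= 2
```

View pics/g1.png

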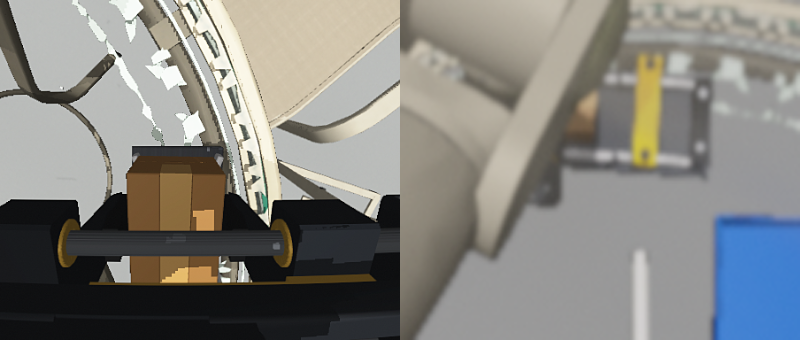

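The wrist half shows carton A held square over the lane entry (plate edge at about (180,150)). The top half shows it short of the yellow bar. I'll lower it gently.

Request:
{"name": "drive_tool", "arguments": {"series": [[0,0.005,0.1,0],[0,0.007,0.22,0],[0,0.007,0.3,0],[0,0.007,0.35,0],[0,0.007,0.38,0],[0,0.007,0.4,0],[0,0.007,0.4,0]]}}

```text
t: 6.25
ee_pos: [579.6, -147.7, 32.6]
eef_rot: [[0.057, 0.998, -0.0], [0.998, -0.057, 0.0], [0.0, -0.0, -1.0]]
wrist_force: [-0.6, 0.4, -3.6]
finger_gap: 0.61
finger_force: 24.9
```

Request:
{"name": "drive_tool", "arguments": {"series": [[0,0,0.015,0],[0,0,0.03,0],[0,0,0.035,0],[0,0,0.035,0]]}}

```text
t: 6.58
ee_pos: [579.6, -147.7, 28.5]
eef_rot: [[0.057, 0.998, 0.0], [0.998, -0.057, -0.0], [-0.0, 0.0, -1.0]]
wrist_force: [-1.5, -0.3, -2.5]
finger_gap: 0.609
finger_force: 24.9
```

Request:
{"name": "drive_tool", "arguments": {"series": [[0,0,0.01,0],[0,0,0.018,0],[0,0,0.018,0],[0,0,0.018,0]]}}

```text
t: 6.92
ee_pos: [579.8, -147.8, 26.9]
eef_rot: [[0.057, 0.998, 0.001], [0.998, -0.057, -0.0], [-0.0, 0.001, -1.0]]
wrist_force: [-1.0, 0.9, 3.9]
finger_gap: 0.612
finger_force: 24.9
```

Request:
{"name": "drive_tool", "arguments": {"series": [[0,0,0,0],[0,0,0,0],[0,0,0,0],[0,0,-0.2,0],[0,0,-0.4,0],[0,0,-0.4,0]], "claw": 80}}

```text
t: 7.42
ee_pos: [581.5, -148.5, 78.3]
eef_rot: [[0.057, 0.998, 0.006], [0.998, -0.057, -0.003], [-0.003, 0.007, -1.0]]
wrist_force: [0.2, -0.2, 0.6]
finger_gap: 0.685
finger_force: 0.0
```

```bash
cat > d.py <<'E'
from h import *
import sys
p=eyes.read_camera("wrist"); plan(581.2,-80,75,-3.3)
for m in models.silhouettes(p,"carton_1")[:2]: print(m["confidence"],np.round(m["location"]),region(p,m["region"],47))
cv2.imwrite(f"pics/{sys.argv[1]}.png",p["pixels"])
E
python3 d.py d1
```

```text
at [ 580.7 -148.2   76.3] yaw -3.29 t 7.47 F [ 0.8 -0.5  0.6] gap 0.688
 call [0.568, -0.028, 0.01] 0.0 rows>= 2
0.92 [255. 210.] ((579.430908203125, -147.72607421875), (73.47543334960938, 54.38568878173828), 85.68276977539062)
```

Request:
{"name": "drive_tool", "arguments": {"series": [[0.1,0,0,0],[0.25,0,0,0],[0.4,0,0,0],[0.5,0,0,0],[0.54,0,0,0],[0.54,0,0,0]], "claw": 255}}

```text
t: 8.02
ee_pos: [583.2, -81.7, 73.7]
eef_rot: [[0.056, 0.998, -0.001], [0.998, -0.056, 0.0], [0.0, -0.001, -1.0]]
wrist_force: [-1.1, 0.2, 0.6]
finger_gap: 0.258
finger_force: 0.0
```

```bash
python3 d.py d2; python3 -c "
from h import *
plan(582.5,-92,18,-3.3)"
```

```text
at [583.3 -82.7  73.9] yaw -3.23 t 8.07 F [ 0.5 -0.5  0.4] gap 0.207
 call [0.021, -0.019, -0.009] 0.001 rows>= 1
0.95 [46. 33.] ((466.02484130859375, 40.36296844482422), (37.0040283203125, 67.72830963134766), 83.44161987304688)
0.66 [259. 296.] ((579.3312377929688, -150.90248107910156), (26.66080093383789, 54.782005310058594), 86.76914978027344)
at [583.3 -83.2  74. ] yaw -3.28 t 8.12 F [0.2 0.2 0.5] gap 0.164
 call [-0.073, -0.003, 0.467] 0.0 rows>= 2
```

View pics/d2.png

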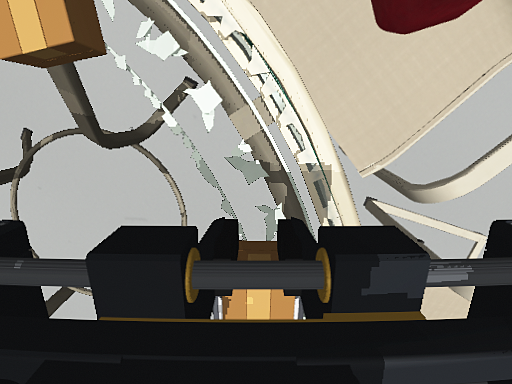

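The lower part of the wrist view shows carton A in the lane between the fingers, around (258,295). I'll shut the fingers, lower them behind it and push.

Request:
{"name": "drive_tool", "arguments": {"series": [[0,-0.005,0.1,0],[0,-0.012,0.25,0],[0,-0.012,0.38,0],[0,-0.012,0.44,0],[0,-0.012,0.46,0],[0,-0.012,0.46,0]]}}

```text
t: 8.62
ee_pos: [581.9, -83.4, 18.9]
eef_rot: [[0.058, 0.998, -0.001], [0.998, -0.058, 0.0], [0.0, -0.001, -1.0]]
wrist_force: [0.1, -0.5, 0.6]
finger_gap: 0.001
finger_force: 0.0
```

Request:
{"name": "drive_tool", "arguments": {"series": [[-0.03,0,0,0],[-0.06,0,0,0],[-0.09,0,0,0],[-0.12,0,0,0],[-0.15,0,0,0],[-0.18,0,0,0],[-0.21,0,0,0],[-0.24,0,0,0],[-0.27,0,0,0],[-0.3,0,0,0],[-0.33,0,0,0]]}}

```text
t: 9.53
ee_pos: [579.7, -122.6, 19.2]
eef_rot: [[0.057, 0.998, 0.0], [0.998, -0.057, 0.0], [0.0, 0.0, -1.0]]
wrist_force: [-0.3, 4.3, 1.6]
finger_gap: 0.0
finger_force: 1.9
```

Request:
{"name": "drive_tool", "arguments": {"series": [[-0.017,0,0,0],[-0.034,0,0,0],[-0.05,0,0,0],[-0.067,0,0,0],[-0.067,0,0,0]]}}

```text
t: 9.95
ee_pos: [579.2, -130.9, 19.2]
eef_rot: [[0.057, 0.998, 0.0], [0.998, -0.057, -0.0], [-0.0, 0.0, -1.0]]
wrist_force: [-0.3, 1.8, 1.6]
finger_gap: 0.005
finger_force: 1.0
```

Request:
{"name": "drive_tool", "arguments": {"series": [[-0.01,0,0,0],[-0.02,0,0,0],[-0.03,0,0,0],[-0.04,0,0,0]]}}

```text
t: 10.28
ee_pos: [578.9, -135.3, 19.1]
eef_rot: [[0.057, 0.998, 0.0], [0.998, -0.057, 0.0], [0.0, 0.0, -1.0]]
wrist_force: [0.2, 4.8, 3.7]
finger_gap: 0.004
finger_force: 2.3
```

Request:
{"name": "drive_tool", "arguments": {"series": [[-0.01,0,0,0],[-0.02,0,0,0]]}}

```text
t: 10.45
ee_pos: [578.8, -137.8, 19.1]
eef_rot: [[0.057, 0.998, 0.0], [0.998, -0.057, 0.0], [0.0, 0.0, -1.0]]
wrist_force: [0.2, 5.5, 4.2]
finger_gap: 0.005
finger_force: 2.4
```

Request:
{"name": "drive_tool", "arguments": {"series": [[-0.01,0,0,0],[-0.02,0,0,0]]}}

```text
t: 10.62
ee_pos: [578.6, -140.2, 19.1]
eef_rot: [[0.057, 0.998, 0.0], [0.998, -0.057, 0.0], [0.0, 0.0, -1.0]]
wrist_force: [0.7, 5.3, 3.6]
finger_gap: 0.005
finger_force: 2.4
```

Request:
{"name": "drive_tool", "arguments": {"series": [[-0.01,0,0,0],[-0.02,0,0,0]]}}

```text
t: 10.78
ee_pos: [578.6, -141.0, 19.2]
eef_rot: [[0.058, 0.998, 0.0], [0.998, -0.058, 0.003], [0.003, 0.0, -1.0]]
wrist_force: [3.4, 19.2, 6.7]
finger_gap: 0.005
finger_force: 9.5
```

Force jumped to 19 N just where the leading end should meet the bar. I'll back off at once and look.

Request:
{"name": "drive_tool", "arguments": {"series": [[0.03,0,0,0],[0.06,0,0,0],[0.08,0,0,0]]}}

```text
t: 11.03
ee_pos: [578.9, -133.1, 18.8]
eef_rot: [[0.057, 0.998, -0.001], [0.998, -0.057, -0.001], [-0.001, -0.001, -1.0]]
wrist_force: [-0.2, 0.5, 0.1]
finger_gap: 0.006
finger_force: 0.0
```

```bash
python3 - <<'E'
from h import *
plan(580,-125,19,-3.3)
q=eyes.read_camera("top");s=eyes.read_camera("side")
cv2.imwrite("pics/s2.png",np.hstack([cv2.resize(q["pixels"][120:220,210:330],(400,333),interpolation=2),cv2.resize(s["pixels"][140:240,170:290],(400,333),interpolation=2)]))
E
```

```text
at [ 578.9 -133.1   18.8] yaw -3.29 t 11.03 F [-0.2  0.5  0.1] gap 0.006
 call [0.068, 0.005, -0.002] 0.0 rows>= 1
```

View pics/s2.png

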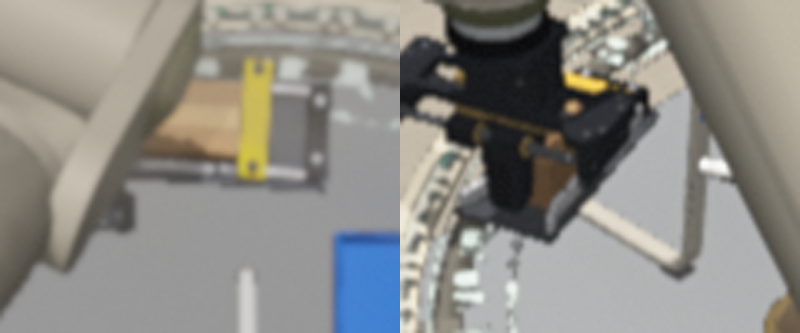

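Carton A's end is stopped at the yellow bar's near face (top half, around (240,120)), so A is too tall. I'll regrip it and take it to the tray.

Request:
{"name": "drive_tool", "arguments": {"series": [[0.03,0,-0.15,0],[0.03,0,-0.35,0],[0.03,0,-0.5,0],[0,0,-0.52,0],[-0.15,0,-0.52,0],[-0.3,0,-0.52,0],[-0.373,0,-0.52,0],[-0.373,0,-0.52,0],[-0.373,0,-0.52,0]], "claw": 0}}

```text
t: 11.88
ee_pos: [576.2, -177.7, 80.8]
eef_rot: [[0.058, 0.998, -0.001], [0.998, -0.058, 0.001], [0.001, -0.001, -1.0]]
wrist_force: [0.4, 0.6, -0.5]
finger_gap: 0.661
finger_force: 0.0
```

```bash
python3 d.py d3; python3 -c "
from h import *
plan(577.8,-178,26,-3.3)"
```

```text
at [ 576.2 -177.2   80.9] yaw -3.3 t 11.93 F [ 0.1 -0.  -0.1] gap 0.706
 call [0.811, -0.005, 0.05] -0.0 rows>= 3
0.64 [264. 213.] ((578.575927734375, -179.77047729492188), (70.16878509521484, 55.164371490478516), 86.6364974975586)
at [ 576.3 -176.9   81.1] yaw -3.27 t 11.98 F [0.6 0.2 0.3] gap 0.753
 call [-0.009, 0.013, 0.459] 0.001 rows>= 2
```

Request:
{"name": "drive_tool", "arguments": {"series": [[0,0.016,0.0,0],[-0.005,0.016,0,0],[-0.005,0.016,0.12,0],[-0.005,0.016,0.28,0],[-0.005,0.016,0.4,0],[-0.005,0.016,0.45,0],[-0.005,0.016,0.455,0],[-0.005,0.016,0.455,0]]}}

```text
t: 12.65
ee_pos: [578.6, -178.2, 27.2]
eef_rot: [[0.057, 0.998, 0.0], [0.998, -0.057, -0.0], [-0.0, 0.0, -1.0]]
wrist_force: [0.1, 0.9, 1.0]
finger_gap: 1.0
finger_force: 0.0
```

Request:
{"name": "drive_tool", "arguments": {"series": [[0,0,0,0],[0,0,0,0],[0,0,0,0],[0,0,0,0],[0,0,0,0],[0,0,0,0],[0,0,0,0]], "claw": 255, "force": 30}}

```text
t: 13.23
ee_pos: [578.5, -178.3, 27.2]
eef_rot: [[0.057, 0.998, 0.0], [0.998, -0.057, -0.0], [-0.0, 0.0, -1.0]]
wrist_force: [-0.5, 1.0, 2.1]
finger_gap: 0.605
finger_force: 30.0
```

Request:
{"name": "drive_tool", "arguments": {"series": [[0.03,0,0,0],[0.08,0,0,0],[0.12,0,0,0],[0.14,0,-0.03,0],[0.15,0,-0.12,0],[0.15,0,-0.28,0],[0.15,0,-0.48,0],[0.15,0,-0.68,0],[0.15,0,-0.83,0],[0.15,0,-0.85,0],[0.15,0,-0.85,0]]}}

```text
t: 14.15
ee_pos: [579.5, -160.1, 129.8]
eef_rot: [[0.057, 0.998, 0.001], [0.998, -0.057, -0.0], [-0.0, 0.001, -1.0]]
wrist_force: [-0.6, -0.5, -2.7]
finger_gap: 0.613
finger_force: 30.0
```

```bash
python3 -c "
from h import *
plan(438,-356,125,-1.6)"
```

```text
at [ 579.5 -160.1  129.8] yaw -3.27 t 14.15 F [-0.6 -0.5 -2.7] gap 0.613
 call [-1.0, -0.639, 0.023] -0.037 rows>= 4
 call [-0.684, -0.466, 0.016] -0.0 rows>= 3
```

Request:
{"name": "drive_tool", "arguments": {"series": [[-0.06,-0.04,0,0],[-0.2,-0.13,0,-0.02],[-0.4,-0.25,0.01,-0.037],[-0.6,-0.38,0.02,-0.037],[-0.8,-0.51,0.02,-0.037],[-1,-0.64,0.02,-0.037]]}}

```text
t: 14.65
ee_pos: [493.9, -276.4, 124.7]
eef_rot: [[0.028, 1.0, -0.003], [1.0, -0.028, 0.002], [0.002, -0.003, -1.0]]
wrist_force: [0.2, -0.5, -3.5]
finger_gap: 0.613
finger_force: 30.0
```

Request:
{"name": "drive_tool", "arguments": {"series": [[-0.2,-0.13,0,0],[-0.4,-0.27,0.01,0],[-0.57,-0.39,0.015,0],[-0.66,-0.45,0.015,0],[-0.684,-0.466,0.015,0],[-0.684,-0.466,0.015,0],[-0.684,-0.466,0.015,0]]}}

```text
t: 15.23
ee_pos: [438.0, -355.3, 124.3]
eef_rot: [[0.028, 1.0, -0.0], [1.0, -0.028, 0.001], [0.001, -0.0, -1.0]]
wrist_force: [0.2, 0.7, -2.3]
finger_gap: 0.609
finger_force: 30.0
```

```bash
python3 - <<'E'
from h import *
plan(438,-356,27,-1.6)
q=eyes.read_camera("top");s=eyes.read_camera("side")
cv2.imwrite("pics/t1.png",np.hstack([cv2.resize(q["pixels"][120:260,260:410],(400,373),interpolation=2),cv2.resize(s["pixels"][80:220,200:350],(400,373),interpolation=2)]))
E
```

```text
at [ 438.  -355.3  124.3] yaw -1.59 t 15.23 F [ 0.2  0.7 -2.3] gap 0.609
 call [-0.006, 0.0, 0.811] 0.0 rows>= 3
```

View pics/t1.png

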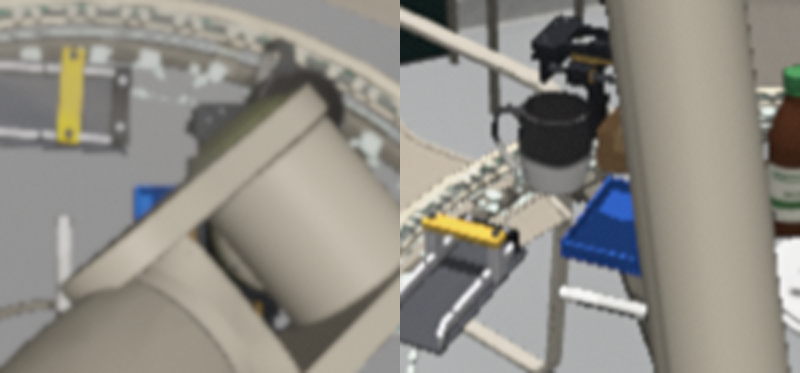

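The side half shows carton A held at (612,140) and the mug near the gripper. I'll check the mug clearance before lowering.

```bash
python3 - <<'E'
from h import *
q=eyes.read_camera("top");s=eyes.read_camera("side")
print("base front",at(s,(259,152),0)); print("rim L,R,near,far",*[at(s,p,97).round() for p in((245,119),(273,120),(260,124),(260,114))])
print("rim c top",at(q,(372,158),97), "rim left/bottom", at(q,(353,160),97),at(q,(372,178),97))
E
```

```text
base front [ 541.71893679 -423.03595629    0.        ]
rim L,R,near,far [ 589. -431.   97.] [ 512. -455.   97.] [ 538. -419.   97.] [ 560. -475.   97.]
rim c top [ 561.43733413 -440.81725662   97.        ] rim left/bottom [ 556.64651855 -397.00669547   97.        ] [ 515.17927029 -439.52024328   97.        ]
```

Request:
{"name": "drive_tool", "arguments": {"series": [[0,0,0.1,0],[0,0,0.28,0],[0,0,0.48,0],[0,0,0.64,0],[0,0,0.73,0],[0,0,0.77,0],[0,0,0.79,0],[0,0,0.8,0],[0,0,0.8,0]]}}

```text
t: 16.18
ee_pos: [438.0, -356.5, 29.4]
eef_rot: [[0.028, 1.0, 0.001], [1.0, -0.028, -0.001], [-0.001, 0.001, -1.0]]
wrist_force: [-0.4, -0.5, -3.0]
finger_gap: 0.609
finger_force: 30.0
```

Request:
{"name": "drive_tool", "arguments": {"series": [[0,0,0.01,0],[0,0,0.02,0],[0,0,0.03,0],[0,0,0.033,0],[0,0,0.033,0]]}}

```text
t: 16.6
ee_pos: [437.7, -356.3, 25.1]
eef_rot: [[0.028, 1.0, 0.0], [1.0, -0.028, -0.0], [-0.0, 0.0, -1.0]]
wrist_force: [-0.6, 0.7, 1.3]
finger_gap: 0.612
finger_force: 30.0
```

Request:
{"name": "drive_tool", "arguments": {"series": [[0,0,0,0],[0,0,0,0],[0,0,0,0],[0,0,0,0],[0,0,-0.1,0],[0,0,-0.3,0],[0,0,-0.6,0],[0,0,-0.9,0],[0,0,-1,0]], "claw": 70}}

```text
t: 17.35
ee_pos: [438.4, -357.3, 149.6]
eef_rot: [[0.028, 1.0, 0.004], [1.0, -0.028, -0.005], [-0.005, 0.004, -1.0]]
wrist_force: [0.7, 0.0, 0.9]
finger_gap: 0.728
finger_force: 0.0
```

```bash
python3 -c "
from h import *
plan(452,60,150,5.9)"
```

```text
at [ 438.4 -357.3  149.6] yaw -1.61 t 17.35 F [0.7 0.  0.9] gap 0.728
 call [1.0, 0.004, -0.001] -0.167 rows>= 3
 call [1.0, 0.136, -0.001] -0.0 rows>= 3
 call [1.0, 0.136, -0.001] -0.0 rows>= 3
 call [0.456, 0.062, -0.0] -0.0 rows>= 2
```

Request:
{"name": "drive_tool", "arguments": {"series": [[0.2,0,0,-0.05],[0.45,0,0,-0.1],[0.75,0,0,-0.167],[1,0,0,-0.167]], "claw": 0}}

```text
t: 17.68
ee_pos: [440.3, -234.5, 144.6]
eef_rot: [[-0.105, 0.994, -0.001], [0.994, 0.105, 0.0], [0.001, -0.001, -1.0]]
wrist_force: [0.1, -0.2, -0.6]
finger_gap: 0.995
finger_force: 0.0
```

Request:
{"name": "drive_tool", "arguments": {"series": [[0.33,0.04,0,0],[0.66,0.09,0,0],[1,0.136,0,0]]}}

```text
t: 17.93
ee_pos: [444.4, -113.7, 144.7]
eef_rot: [[-0.102, 0.995, -0.0], [0.995, 0.102, -0.0], [-0.0, -0.0, -1.0]]
wrist_force: [0.4, 0.1, 0.7]
finger_gap: 0.999
finger_force: 0.0
```

Request:
{"name": "drive_tool", "arguments": {"series": [[0.33,0.04,0,0],[0.6,0.09,0,0],[0.8,0.12,0,0],[0.9,0.13,0,0],[0.9,0.13,0,0]]}}

```text
t: 18.35
ee_pos: [448.8, -4.2, 144.8]
eef_rot: [[-0.106, 0.994, -0.001], [0.994, 0.106, 0.0], [0.0, -0.001, -1.0]]
wrist_force: [0.1, -0.3, 0.4]
finger_gap: 0.998
finger_force: 0.0
```

```bash
python3 - <<'E'
from h import *
p=eyes.read_camera("wrist"); plan(447,90,150,5.9)
for m in models.silhouettes(p,"carton_1")[:2]: print(m["confidence"],np.round(m["location"]),region(p,m["region"],42))
q=eyes.read_camera("top")
for n,z in(("carton_1",46),("tray",20),("marker",8),("mug",97)):
  for m in models.silhouettes(q,n)[:2]: print(n,m["confidence"],np.round(m["location"]),region(q,m["region"],z))
cv2.imwrite("pics/v1.png",np.hstack([cv2.resize(q["pixels"][120:260,130:390],(400,215),interpolation=2),cv2.resize(p["pixels"],(287,215))]))
E
```

```text
at [449.1  -5.5 144.8] yaw 6.03 t 18.4 F [ 0.9 -0.  -0.6] gap 1.0
 call [0.794, 0.066, -0.044] 0.003 rows>= 3
0.84 [261.  88.] ((443.8548278808594, 82.71760559082031), (55.05292510986328, 96.3089370727539), 5.896970272064209)
carton_1 0.82 [336. 212.] ((440.8131103515625, -370.5752868652344), (94.04979705810547, 55.38214874267578), 89.33268737792969)
carton_1 0.28 [338. 199.] ((441.6022033691406, -370.9604797363281), (136.63478088378906, 111.32178497314453), 88.35726928710938)
tray 0.93 [337. 223.] ((442.2112731933594, -375.3203125), (143.75718688964844, 113.97087860107422), 88.92522430419922)
marker 0.9 [284. 230.] ((403.8800354003906, -242.91175842285156), (17.49522590637207, 134.8762969970703), 89.79707336425781)
marker 0.6 [335. 210.] ((441.4153747558594, -377.6460266113281), (55.30699920654297, 96.32247924804688), 0.08412748575210571)
```

View pics/v1.png

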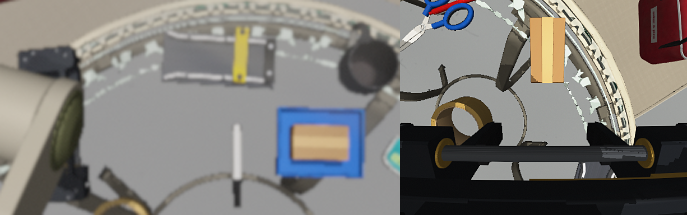

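The top half shows carton A lying flat in the tray (320,142), with the mug and marker where they were. The wrist half shows carton B at (548,50). I'll fetch B.

```bash
python3 -c "
from h import *
plan(444.5,96,20,5.9)"
```

```text
at [449.4  -7.1 144.7] yaw 5.81 t 18.7 F [ 0.3  0.2 -0.6] gap 1.002
 call [0.826, 0.044, 1.0] -0.002 rows>= 4
 call [0.032, 0.002, 0.039] -0.0 rows>= 1
```

Request:
{"name": "drive_tool", "arguments": {"series": [[0.15,0.01,0.05,0],[0.4,0.02,0.1,0],[0.65,0.04,0.2,0],[0.82,0.045,0.3,0],[0.86,0.045,0.4,0],[0.86,0.045,0.4,0]]}}

```text
t: 19.2
ee_pos: [443.1, 97.7, 95.1]
eef_rot: [[-0.104, 0.995, -0.004], [0.995, 0.104, 0.0], [0.001, -0.004, -1.0]]
wrist_force: [0.8, -0.3, 0.1]
finger_gap: 1.002
finger_force: 0.0
```

```bash
python3 -c "
from h import *
plan(444.5,96,20,5.9)"
```

```text
at [443.1  97.7  95.1] yaw 5.97 t 19.2 F [ 0.8 -0.3  0.1] gap 1.002
 call [-0.016, 0.01, 0.626] 0.002 rows>= 2
```

Request:
{"name": "drive_tool", "arguments": {"series": [[0,0.01,0.15,0],[0,0.01,0.35,0],[0,0.01,0.5,0],[0,0.01,0.59,0],[0,0.01,0.62,0],[0,0.01,0.62,0]]}}

```text
t: 19.7
ee_pos: [445.5, 96.4, 22.2]
eef_rot: [[-0.101, 0.995, -0.001], [0.995, 0.101, -0.0], [0.0, -0.001, -1.0]]
wrist_force: [0.4, 0.3, 0.1]
finger_gap: 1.001
finger_force: 0.0
```

Request:
{"name": "drive_tool", "arguments": {"series": [[0,0,0,0],[0,0,0,0],[0,0,0,0],[0,0,0,0],[0,0,0,0],[0,0,0,0],[0,0,0,0],[0,0,0,0]], "claw": 255, "force": 25}}

```text
t: 20.37
ee_pos: [444.3, 97.2, 22.6]
eef_rot: [[-0.103, 0.995, -0.002], [0.995, 0.103, 0.0], [0.0, -0.002, -1.0]]
wrist_force: [-4.3, -0.7, 5.9]
finger_gap: 0.607
finger_force: 25.0
```

Request:
{"name": "drive_tool", "arguments": {"series": [[0,0,-0.06,0],[0,0,-0.2,0],[0,0,-0.38,0],[0,0,-0.5,0],[0,0,-0.55,0],[0,0,-0.55,0]]}}

```text
t: 20.87
ee_pos: [445.8, 97.2, 89.5]
eef_rot: [[-0.103, 0.995, 0.003], [0.995, 0.103, -0.0], [-0.0, 0.003, -1.0]]
wrist_force: [-0.1, -0.2, -5.6]
finger_gap: 0.611
finger_force: 25.0
```

```bash
python3 -c "
from h import *
plan(579.3,-144,82,-3.3)"
```

```text
at [445.8  97.2  89.5] yaw 5.9 t 20.87 F [-0.1 -0.2 -5.6] gap 0.611
 call [-1.0, 0.426, 0.029] 0.204 rows>= 4
 call [-1.0, 0.631, 0.032] -0.0 rows>= 4
 call [-0.024, 0.015, 0.001] -0.0 rows>= 1
```

Request:
{"name": "drive_tool", "arguments": {"series": [[-0.06,0.02,0,0.01],[-0.2,0.08,0.01,0.05],[-0.4,0.17,0.02,0.1],[-0.6,0.26,0.03,0.15],[-0.8,0.34,0.03,0.2],[-1,0.426,0.03,0.204]]}}

```text
t: 21.37
ee_pos: [508.5, -18.6, 83.3]
eef_rot: [[0.06, 0.998, -0.003], [0.998, -0.06, 0.001], [0.001, -0.003, -1.0]]
wrist_force: [0.3, -0.1, -4.9]
finger_gap: 0.609
finger_force: 25.0
```

Request:
{"name": "drive_tool", "arguments": {"series": [[-0.2,0.12,0.01,0],[-0.4,0.25,0.02,0],[-0.6,0.38,0.03,0],[-0.8,0.5,0.03,0],[-0.93,0.59,0.03,0],[-1,0.631,0.03,0],[-1,0.631,0.03,0],[-1,0.631,0.03,0]]}}

```text
t: 22.03
ee_pos: [576.4, -140.7, 80.0]
eef_rot: [[0.058, 0.998, -0.002], [0.998, -0.058, 0.001], [0.001, -0.002, -1.0]]
wrist_force: [-0.1, 0.0, -3.6]
finger_gap: 0.61
finger_force: 25.0
```

```bash
python3 -c "
from h import *
plan(579.6,-146,33.5,-3.3)"
```

```text
at [ 576.4 -140.7   80. ] yaw -3.32 t 22.03 F [-0.1  0.  -3.6] gap 0.61
 call [-0.043, 0.029, 0.388] -0.0 rows>= 2
```

Request:
{"name": "drive_tool", "arguments": {"series": [[-0.02,0.02,0,0],[-0.02,0.027,0.1,0],[-0.02,0.027,0.22,0],[-0.02,0.027,0.31,0],[-0.02,0.027,0.36,0],[-0.02,0.027,0.38,0],[-0.02,0.027,0.38,0]]}}

```text
t: 22.62
ee_pos: [580.1, -143.3, 35.2]
eef_rot: [[0.057, 0.998, -0.001], [0.998, -0.057, 0.0], [0.0, -0.001, -1.0]]
wrist_force: [0.9, -0.5, -4.3]
finger_gap: 0.607
finger_force: 25.0
```

Inside the rails (underside about 12 mm). Continue down.

Request:
{"name": "drive_tool", "arguments": {"series": [[0,0,0.015,0],[0,0,0.03,0],[0,0,0.04,0],[0,0,0.045,0],[0,0,0.045,0]]}}

```text
t: 23.03
ee_pos: [580.3, -143.7, 30.2]
eef_rot: [[0.057, 0.998, 0.0], [0.998, -0.057, -0.0], [-0.0, 0.0, -1.0]]
wrist_force: [-1.0, -0.8, -3.7]
finger_gap: 0.609
finger_force: 25.0
```

Request:
{"name": "drive_tool", "arguments": {"series": [[0,0,0.008,0],[0,0,0.013,0],[0,0,0.015,0],[0,0,0.015,0]]}}

```text
t: 23.37
ee_pos: [580.4, -143.7, 28.7]
eef_rot: [[0.057, 0.998, 0.0], [0.998, -0.057, -0.0], [-0.0, 0.0, -1.0]]
wrist_force: [-0.6, 0.4, -0.6]
finger_gap: 0.613
finger_force: 25.0
```

Request:
{"name": "drive_tool", "arguments": {"series": [[0,0,0,0],[0,0,0,0],[0,0,0,0],[0,0,0,0],[0,0,-0.2,0],[0,0,-0.4,0],[0,0,-0.4,0]], "claw": 80}}

```text
t: 23.95
ee_pos: [582.2, -144.5, 80.6]
eef_rot: [[0.057, 0.998, 0.007], [0.998, -0.057, -0.003], [-0.003, 0.007, -1.0]]
wrist_force: [0.7, 0.4, 0.7]
finger_gap: 0.686
finger_force: 0.0
```

Request:
{"name": "drive_tool", "arguments": {"series": [[0.1,0,0,0],[0.25,0,0,0],[0.4,0,0,0],[0.5,0,0,0],[0.54,0,0,0],[0.54,0,0,0],[0.54,0,0,0]], "claw": 255}}

```text
t: 24.53
ee_pos: [584.0, -79.0, 76.0]
eef_rot: [[0.057, 0.998, -0.0], [0.998, -0.057, -0.0], [-0.0, -0.0, -1.0]]
wrist_force: [-0.9, 0.6, -0.5]
finger_gap: 0.181
finger_force: 0.0
```

```bash
python3 -c "
from h import *
plan(582.5,-79,19,-3.3)"
```

```text
at [584. -79.  76.] yaw -3.27 t 24.53 F [-0.9  0.6 -0.5] gap 0.181
 call [-0.0, -0.013, 0.475] 0.001 rows>= 2
```

Request:
{"name": "drive_tool", "arguments": {"series": [[0,-0.013,0.1,0],[0,-0.013,0.25,0],[0,-0.013,0.38,0],[0,-0.013,0.45,0],[0,-0.013,0.475,0],[0,-0.013,0.475,0]]}}

```text
t: 25.03
ee_pos: [582.4, -79.4, 18.9]
eef_rot: [[0.058, 0.998, -0.001], [0.998, -0.058, 0.0], [0.0, -0.001, -1.0]]
wrist_force: [0.1, -0.5, -0.6]
finger_gap: 0.007
finger_force: 0.0
```

Request:
{"name": "drive_tool", "arguments": {"series": [[-0.03,0,0,0],[-0.06,0,0,0],[-0.09,0,0,0],[-0.12,0,0,0],[-0.15,0,0,0],[-0.18,0,0,0],[-0.21,0,0,0],[-0.24,0,0,0],[-0.27,0,0,0],[-0.3,0,0,0],[-0.33,0,0,0],[-0.33,0,0,0]]}}

```text
t: 26.03
ee_pos: [580.3, -118.8, 19.6]
eef_rot: [[0.058, 0.998, 0.0], [0.998, -0.058, 0.0], [0.0, 0.0, -1.0]]
wrist_force: [0.2, 1.3, -0.3]
finger_gap: 0.008
finger_force: 0.4
```

Request:
{"name": "drive_tool", "arguments": {"series": [[-0.017,0,0,0],[-0.034,0,0,0],[-0.05,0,0,0],[-0.067,0,0,0]]}}

```text
t: 26.37
ee_pos: [579.8, -126.0, 19.5]
eef_rot: [[0.057, 0.998, 0.0], [0.998, -0.057, 0.001], [0.001, 0.0, -1.0]]
wrist_force: [0.5, 5.0, 3.2]
finger_gap: 0.003
finger_force: 2.7
```

Request:
{"name": "drive_tool", "arguments": {"series": [[-0.012,0,0,0],[-0.024,0,0,0],[-0.036,0,0,0]]}}

```text
t: 26.62
ee_pos: [579.6, -130.3, 19.6]
eef_rot: [[0.057, 0.998, 0.0], [0.998, -0.057, 0.001], [0.001, 0.0, -1.0]]
wrist_force: [1.0, 5.0, 3.8]
finger_gap: 0.003
finger_force: 2.7
```

Request:
{"name": "drive_tool", "arguments": {"series": [[-0.01,0,0,0],[-0.02,0,0,0]]}}

```text
t: 26.78
ee_pos: [579.4, -132.7, 19.6]
eef_rot: [[0.057, 0.998, 0.0], [0.998, -0.057, 0.001], [0.001, 0.0, -1.0]]
wrist_force: [-0.2, 5.6, 3.6]
finger_gap: 0.006
finger_force: 2.7
```

Request:
{"name": "drive_tool", "arguments": {"series": [[-0.01,0,0,0],[-0.02,0,0,0]]}}

```text
t: 26.95
ee_pos: [579.3, -135.0, 19.5]
eef_rot: [[0.057, 0.998, 0.0], [0.998, -0.057, 0.001], [0.001, 0.0, -1.0]]
wrist_force: [0.0, 5.2, 4.7]
finger_gap: 0.005
finger_force: 2.7
```

Request:
{"name": "drive_tool", "arguments": {"series": [[-0.01,0,0,0],[-0.02,0,0,0]]}}

```text
t: 27.12
ee_pos: [579.2, -137.4, 19.6]
eef_rot: [[0.057, 0.998, 0.0], [0.998, -0.057, 0.001], [0.001, 0.0, -1.0]]
wrist_force: [0.3, 5.3, 4.1]
finger_gap: 0.008
finger_force: 2.7
```

Request:
{"name": "drive_tool", "arguments": {"series": [[-0.01,0,0,0],[-0.02,0,0,0]]}}

```text
t: 27.28
ee_pos: [579.0, -139.8, 19.6]
eef_rot: [[0.057, 0.998, 0.0], [0.998, -0.057, 0.001], [0.001, 0.0, -1.0]]
wrist_force: [0.7, 5.2, 3.6]
finger_gap: 0.007
finger_force: 2.8
```

Request:
{"name": "drive_tool", "arguments": {"series": [[-0.01,0,0,0],[-0.018,0,0,0]]}}

```text
t: 27.45
ee_pos: [578.9, -142.0, 19.5]
eef_rot: [[0.057, 0.998, 0.0], [0.998, -0.057, 0.001], [0.001, 0.0, -1.0]]
wrist_force: [0.1, 6.0, 4.0]
finger_gap: 0.003
finger_force: 2.8
```

Request:
{"name": "drive_tool", "arguments": {"series": [[-0.01,0,0,0],[-0.02,0,0,0]]}}

```text
t: 27.62
ee_pos: [578.8, -144.4, 19.6]
eef_rot: [[0.057, 0.998, 0.0], [0.998, -0.057, 0.001], [0.001, 0.0, -1.0]]
wrist_force: [0.6, 5.9, 2.4]
finger_gap: 0.006
finger_force: 2.8
```

Request:
{"name": "drive_tool", "arguments": {"series": [[-0.01,0,0,0],[-0.02,0,0,0]]}}

```text
t: 27.78
ee_pos: [578.6, -146.8, 19.5]
eef_rot: [[0.057, 0.998, 0.0], [0.998, -0.057, 0.001], [0.001, 0.0, -1.0]]
wrist_force: [-0.3, 5.9, 3.9]
finger_gap: 0.005
finger_force: 2.8
```

Request:
{"name": "drive_tool", "arguments": {"series": [[-0.02,0,0,0],[-0.04,0,0,0],[-0.06,0,0,0]]}}

```text
t: 28.03
ee_pos: [578.2, -154.0, 19.6]
eef_rot: [[0.057, 0.998, 0.0], [0.998, -0.057, 0.001], [0.001, 0.0, -1.0]]
wrist_force: [0.4, 5.8, 4.7]
finger_gap: 0.003
finger_force: 2.8
```

Request:
{"name": "drive_tool", "arguments": {"series": [[-0.025,0,0,0],[-0.05,0,0,0],[-0.075,0,0,0],[-0.1,0,0,0],[-0.12,0,0,0]]}}

```text
t: 28.45
ee_pos: [577.4, -168.5, 19.5]
eef_rot: [[0.057, 0.998, 0.0], [0.998, -0.057, 0.001], [0.001, 0.0, -1.0]]
wrist_force: [-0.4, 5.7, 3.3]
finger_gap: 0.008
finger_force: 2.8
```

```bash
python3 - <<'E'
from h import *
q=eyes.read_camera("top"); plan(578,-180,19.5,-3.3)
cv2.imwrite("pics/p1.png",cv2.resize(q["pixels"][120:200,240:340],(500,400),interpolation=2))
E
```

```text
at [ 577.4 -168.9   19.6] yaw -3.29 t 28.5 F [0.3 4.8 3.5] gap 0.006
 call [-0.092, 0.011, 0.0] 0.0 rows>= 1
```

View pics/p1.png

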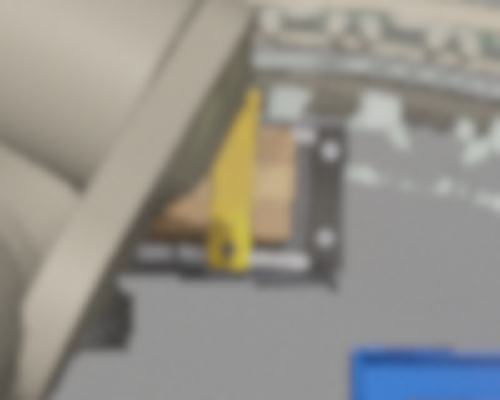

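Carton B's leading end (297,190) is past the yellow bar and close to the black stop (face at about column 310). I'll finish slowly.

Request:
{"name": "drive_tool", "arguments": {"series": [[-0.01,0,0,0],[-0.02,0,0,0],[-0.03,0,0,0]]}}

```text
t: 28.75
ee_pos: [577.2, -171.9, 19.5]
eef_rot: [[0.057, 0.998, 0.0], [0.998, -0.057, 0.001], [0.001, 0.0, -1.0]]
wrist_force: [0.5, 5.8, 4.3]
finger_gap: 0.003
finger_force: 2.9
```

Request:
{"name": "drive_tool", "arguments": {"series": [[-0.008,0,0,0],[-0.016,0,0,0]]}}

```text
t: 28.92
ee_pos: [577.0, -173.8, 19.5]
eef_rot: [[0.057, 0.998, 0.0], [0.998, -0.057, 0.001], [0.001, 0.0, -1.0]]
wrist_force: [0.7, 6.2, 4.5]
finger_gap: 0.004
finger_force: 2.9
```

Request:
{"name": "drive_tool", "arguments": {"series": [[-0.008,0,0,0],[-0.016,0,0,0]]}}

```text
t: 29.08
ee_pos: [576.9, -175.7, 19.5]
eef_rot: [[0.057, 0.998, 0.0], [0.998, -0.057, 0.001], [0.001, 0.0, -1.0]]
wrist_force: [0.5, 6.1, 4.6]
finger_gap: 0.005
finger_force: 2.9
```

Request:
{"name": "drive_tool", "arguments": {"series": [[-0.008,0,0,0],[-0.016,0,0,0]]}}

```text
t: 29.25
ee_pos: [576.8, -177.6, 19.5]
eef_rot: [[0.057, 0.998, 0.0], [0.998, -0.057, 0.001], [0.001, 0.0, -1.0]]
wrist_force: [1.5, 5.5, 3.9]
finger_gap: 0.0
finger_force: 2.9
```

Request:
{"name": "drive_tool", "arguments": {"series": [[-0.008,0,0,0],[-0.016,0,0,0]]}}

```text
t: 29.42
ee_pos: [576.7, -179.5, 19.5]
eef_rot: [[0.057, 0.998, 0.0], [0.998, -0.057, 0.001], [0.001, 0.0, -1.0]]
wrist_force: [0.7, 6.6, 4.7]
finger_gap: 0.003
finger_force: 2.9
```

Request:
{"name": "drive_tool", "arguments": {"series": [[-0.008,0,0,0],[-0.014,0,0,0]]}}

```text
t: 29.58
ee_pos: [576.7, -180.7, 19.6]
eef_rot: [[0.057, 0.998, 0.0], [0.998, -0.057, 0.002], [0.002, 0.0, -1.0]]
wrist_force: [1.8, 10.6, 4.7]
finger_gap: 0.003
finger_force: 5.9
```

Request:
{"name": "drive_tool", "arguments": {"series": [[-0.004,0,0,0],[-0.004,0,0,0]]}}

```text
t: 29.75
ee_pos: [576.7, -180.7, 19.6]
eef_rot: [[0.057, 0.998, 0.0], [0.998, -0.057, 0.002], [0.002, -0.0, -1.0]]
wrist_force: [0.5, 10.1, 6.0]
finger_gap: 0.006
finger_force: 5.3
```

Request:
{"name": "drive_tool", "arguments": {"series": [[-0.008,0,0,0],[-0.008,0,0,0]]}}

```text
t: 29.92
ee_pos: [576.6, -180.7, 19.6]
eef_rot: [[0.057, 0.998, 0.0], [0.998, -0.057, 0.004], [0.004, -0.0, -1.0]]
wrist_force: [2.1, 15.7, 6.0]
finger_gap: 0.008
finger_force: 7.6
```

Carton B is home: it stalled at the stop with a light force. I'll back off, lift away and check.

Request:
{"name": "drive_tool", "arguments": {"series": [[0.03,0,0,0],[0.1,0,0,0],[0.2,0,0,0],[0.3,0,-0.1,0],[0.35,0,-0.4,0],[0.35,0,-0.7,0],[0.35,0,-1,0]]}}

```text
t: 30.5
ee_pos: [578.6, -139.8, 141.5]
eef_rot: [[0.056, 0.998, -0.0], [0.998, -0.056, 0.0], [-0.0, -0.0, -1.0]]
wrist_force: [-0.4, -1.1, -0.0]
finger_gap: 0.004
finger_force: 0.0
```

Request:
{"name": "drive_tool", "arguments": {"series": [[0.3,-0.1,0,0],[0.6,-0.3,0,0],[0.9,-0.5,0,0],[1,-0.6,0,0],[1,-0.6,0,0],[1,-0.6,0,0]]}}

```text
t: 31.0
ee_pos: [513.7, -16.3, 140.4]
eef_rot: [[0.055, 0.998, 0.001], [0.998, -0.055, -0.001], [-0.001, 0.001, -1.0]]
wrist_force: [1.4, -0.4, 0.2]
finger_gap: 0.01
finger_force: 0.0
```

```bash
python3 - <<'E'
from h import *
q=eyes.read_camera("top");s=state();print(s["t"],s["ee_pos"],s["wrist_force"])
for n,z in(("carton_1",46),("marker",8),("mug",97),("back_stop",30)):
  for m in models.silhouettes(q,n)[:2]: print(n,m["confidence"],np.round(m["location"]),region(q,m["region"],z))
cv2.imwrite("pics/f1.png",cv2.resize(q["pixels"][120:260,220:400],(720,560),interpolation=2))
E
```

```text
31.05 [514.38609293 -17.23977585 140.16154271] [-0.07523646 -1.39398428  0.41429067]
carton_1 0.93 [278. 157.] ((576.1905517578125, -214.2627716064453), (46.4152717590332, 59.55402755737305), 89.77764892578125)
carton_1 0.89 [338. 214.] ((440.15032958984375, -370.58587646484375), (89.2829360961914, 53.23355484008789), 89.34532165527344)
marker 0.71 [282. 228.] ((403.87017822265625, -244.1338653564453), (14.989005088806152, 134.8585968017578), 89.87448120117188)
mug 0.55 [369. 158.] ((555.9580078125, -438.3437805175781), (89.0035400390625, 103.75513458251953), 69.07592010498047)
back_stop 0.48 [302. 156.] ((571.8399047851562, -296.76824951171875), (20.1268253326416, 71.21410369873047), 86.65438079833984)
back_stop 0.37 [285. 156.] ((578.269287109375, -248.02613830566406), (22.216995239257812, 93.3796157836914), 86.12527465820312)
```

View pics/f1.png

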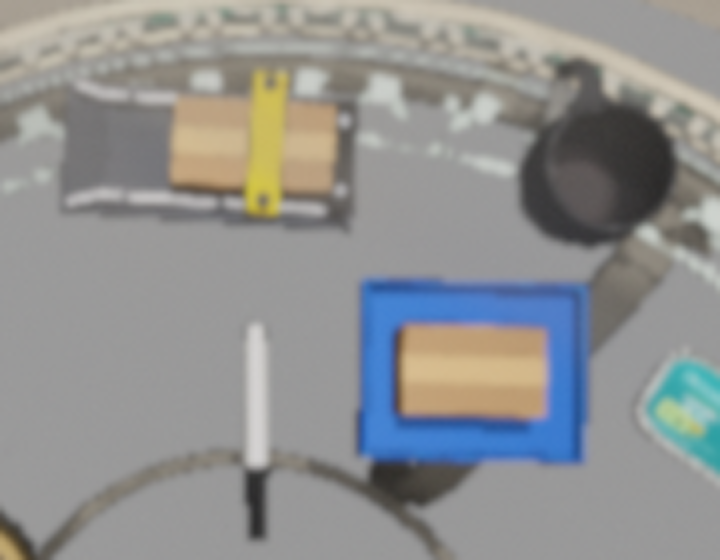

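The final picture shows carton B under the bar with its end (338,145) against the stop. Carton A is flat in the tray (472,370), and the mug and marker are where they were.

```bash
python3 -c "
from station import ctrl
print(ctrl.hand_in())"
```

```text
the job is handed in; nothing more can be done
None
```

The job is handed in at about 31 s: the carton that clears the gauge is home against the back stop under the bar, the too-tall one lies flat in the blue tray, and the mug and marker were not touched.

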